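# Open the bowl clamp of the one-handed preparation board

### The arm

A 7-joint arm with a two-finger parallel gripper is mounted at the origin on a cart in front of the work surface, level with it; the furniture and walls round the work are solid. World frame = base frame: x ahead of the robot, y to its left, z up, the work surface at z = 0. Lengths are in m, angles in rad, forces in N, time in s.
With the tool pointing down it reaches from about 0.4 to 0.85 m from the base axis. Payload 4.5 kg.
Tool frame: the origin (TCP) lies at the very end of the fingers, on their centre line; the grasp point (between the pads) lies 19 mm behind it; z points along the fingers, y is the line along which they close (so a half turn about z gives the same grasp; the last joint's range is limited). The gripper opens to 88 mm and grips with 3 to 60 N. Pads are 18 mm wide; open, the fingers measure 123 mm over their backs; the gripper's body (75 mm by 187 mm) begins 45 mm behind the grasp point.
Start: joints at [-1.3, 0.689, -0.195, 1.565, 0.157, 0.902, -0.215], TCP at [0.147, 0.608, 0.239] pointing down, gripper open.
Joint ranges: [-3.01, 3.01], [-0.46, 2.08], [-1.47, 1.51], [0.13, 2.56], [-1, 4.14], [0.04, 2.09], [-2.66, 2.66]. Speed limits (rad/s): [2.57, 2.57, 3.14, 3.14, 3.14, 3.14, 3.14].

### API

Orientations are given as a unit quaternion [x, y, z, w].
In Python, from plant import r, optics gives the robot as it stands.
- The arm moves only by the tool servo_tool, never from a script. Its arguments are lists of equal length, an entry for each row: "translation": the shift along the tool's x, y, z in m, a list of three; "turn": the turn, a rotation vector about the tool's x, y, z in rad, a list of three. In form: {"translation": [[dx, dy, dz], ...], "turn": [[rx, ry, rz], ...]}. A call has 1 to 10 rows; each row shifts and turns the commanded pose from where the row before left it, along the tool's axes as they then stand; what a row does not reach is not made up. A row lasts 1/8 s, in which the tool goes at most 62.5 mm and 10.7 degrees, less where a joint would pass 70% of its speed; a pose out of reach is approached as far as the arm can. A call is refused whole if a number of a shift passes 0.0625 or a number of a turn 0.188, either way. A call with a gripper value outside its range is refused whole. "grip" is the opening, from 0 (shut) to 1 (fully open), set as the call begins (left out, the last holds). The fingers move at their own pace and stop on an object; "grip_force" is the grip in N (left out, the last holds). Time passes only in rows, so rows that do not move let the fingers close. It gives the time, the measured TCP pose, the force, the opening and the grip force at its end, in the units of the state.
- r.get_state(): the state, without advancing time (a new reading comes with each control period).
- optics.snapshot(name): name is "scene" or "side" or "wrist"; returns a dict with "img" (480x640x3 uint8, red, green, blue), "z_map" (480x640 float32, m along the optical axis (not along the pixel's ray), 0 where there is no reading), "mtx" (3x3 intrinsics, pixels), "R" (3x3) and "t" (3): a world point X has camera coordinates R X + t. Camera axes: x right, y down, z forward; pixel columns grow to the right and rows downward; lengths in m; the calibration is good to about 2 mm. A picture is of the moment at which its call begins.
- r.finish_job(): hands the job in; it is judged then, once.
The state is a dict: "clock": time; "q": joint angles; "qd": joint speeds; "joint_torque": joint torques, N m; "tool_pos": TCP position; "eef_rot": TCP orientation; "contact_force": force on the tool from outside, world axes, zero at the start; "moment": the same for the moment, N m; "opening": opening from 0.0 (shut) to 1.0 (fully open); "finger_force": force on a finger pad.
Only numpy, scipy, OpenCV 4.12 (cv2) and the standard library are available. Lean on these libraries where they do the work, as an engineer would, in place of code of your own. Each camera call takes 0.05 s, during which the arm holds its last target. There are 200 camera calls.

### The job

The mixing bowl is finished with: open the clamp of the preparation board so that the bowl stands free. Press the orange release paddle down with the fingertips and, keeping it down, push the sliding jaw back along its bar, away from the bowl, right to the end stop; then let the paddle spring back up so that the jaw is locked there. Only press and push: do not lift or shift the bowl, and leave the teaspoon, the shaker and everything else where they are.

Things in the scene. Friction and masses are not known exactly. Their poses are not given: they have to be found in the camera images.
- prep_board: preparation board, pale wood, 390 x 210 mm (x, y), fixed, top 22 mm above the worktop. Origin: centre of its underside; z up; x runs along the toothed aluminium bar, the way the jaw opens. Fixed grey jaw at the -x end, the bowl at x = -85 mm, then the sliding jaw; the bar lies on y = 0 and ends in a black cap at x = 190 mm, 22 mm above the board's top.
- jaw (a joint): sliding grey jaw (m): about 0 at the bowl, grows as it is pushed along the board's +x; end stop at 0.080. Drags with 2 N. The rack (8 mm pitch, 1.5 mm play) blocks it towards +x unless the release is held past 0.17 rad; towards the bowl it clicks freely. In the last 6 mm the pawl drops into a parking notch when let go. Jaw 80 mm wide, 78 mm high at the bowl, 50 mm wide behind.
- release (a joint): orange release lever on top of the sliding jaw, hinged across the bar (rad): 0 = up, pawl in the rack; grows as the paddle is pressed down; 0.26 = fully down on its stop (paddle centre 10 mm lower). A spring lifts it: 2 N at the paddle to start, about 6 N fully down.
- release_pad (a point): centre of the top of the orange paddle; moves with lever and jaw. The paddle is 42 mm long (along the bar) and 40 mm wide, nearly level, its top 60 mm above the worktop when up, open to above and to both sides.
- push_face (a point): point on the upright grey thumb wall of the sliding jaw, on the face that looks to the bowl; moves with the jaw. The wall stands behind the paddle, 20 mm further along +x than the paddle's centre, 50 mm wide, its top 88 mm above the worktop. A fingertip standing on the paddle pushes the jaw back by this wall.
- bowl: basket-weave china mixing bowl, 158 mm across the rim, 62 mm high, loose, standing on the board between the two jaws; origin at the centre of its underside (22 mm above the worktop).
- teaspoon: steel teaspoon, 135 x 29 x 10 mm, lying loose on the board beside the bar, about 80 mm to the board's +y side; origin at the centre of its underside.
- shaker: china shaker, 43 mm across, 64 mm high, standing loose on the board beside the bar, about 76 mm to the board's -y side; origin at the centre of its underside (22 mm above the worktop).
- mug: china mug, 90 x 119 x 94 mm, loose on the worktop at the right; bystander.
- small_bowl: low china bowl, 135 mm across, 46 mm high, loose at the back; bystander.
- shaker_2: second china shaker, 43 mm across, 64 mm high, loose at the back; bystander.
- phone: black phone, 147 x 72 x 9 mm, lying loose at the left; bystander.
Not all that is in view belongs to the job. What is shaped like the bowl but black or purple is not meant.

How it is judged:
By the outcome, as a careful person would: the job done as asked, in the order asked, and still so for the second after the job is handed in, with the robot touching nothing.
It also fails if it takes over 35 s, if anything falls off the work surface, if the arm or the gripper's body presses on something with over 40 N, if the wrist force passes 120 N, or if a joint passes its speed limit or range.

## Working session

There is one attempt and no reset: what is moved stays moved. The work goes in short steps, Python scripts to look and compute and a tool call to move; the robot and the scene stay as the last step left them, time stands still between calls to the robot, and variables do not carry over. Pictures are saved under pics/ and viewed, at most 10 in all, crops included, and the job is handed in when it is done.

Besides the shell and the picture viewer there is one more tool, called after "Call:" by a JSON object that holds its "api" and its "payload". servo_tool: Moves the arm, as the interface text tells. Its arguments: {"type":"object","properties":{"translation":{"type":"array"},"turn":{"type":"array"},"grip":{"type":"number"},"grip_force":{"type":"number"}},"required":["translation","turn"]}

```bash
mkdir -p pics; python3 - <<'E'
from plant import r, optics
import cv2,numpy as np
for n in("scene","side"):
    s=optics.snapshot(n); np.savez(n+".npz",**s)
    cv2.imwrite(f"pics/{n}0.png",s["img"][:,:,::-1])
st=r.get_state();print(st)
E
```

```text
{'clock': 0.1, 'q': array([-1.30016292,  0.68989486, -0.19449748,  1.56620754,  0.15731472,
        0.90251506, -0.21510803]), 'qd': array([ 0.00116715, -0.00285181,  0.00011607, -0.00371955,  0.00031457,
        0.00180191,  0.00125498]), 'joint_torque': array([-3.19593106e-03, -5.28498924e+01, -1.27181869e+00, -1.53838760e+01,
       -5.26140479e-02,  1.92479187e-03,  5.43759666e-05]), 'tool_pos': array([0.14656912, 0.6069995 , 0.23800161]), 'eef_rot': array([ 1.18112315e-01,  9.92999906e-01, -8.16799348e-04, -2.34582952e-05]), 'contact_force': array([ 0.05336173,  0.73194848, -0.47856936]), 'moment': array([0.027969  , 0.06581013, 0.00799021]), 'finger_force': 0.0, 'opening': 0.9963720219806751}
```

View pics/scene0.png

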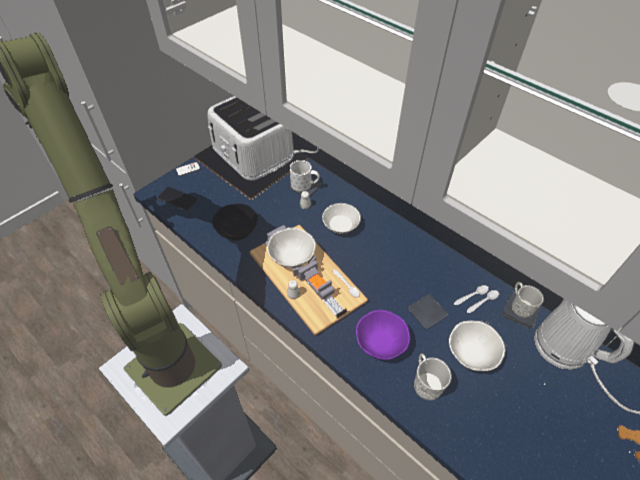

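View pics/side0.png

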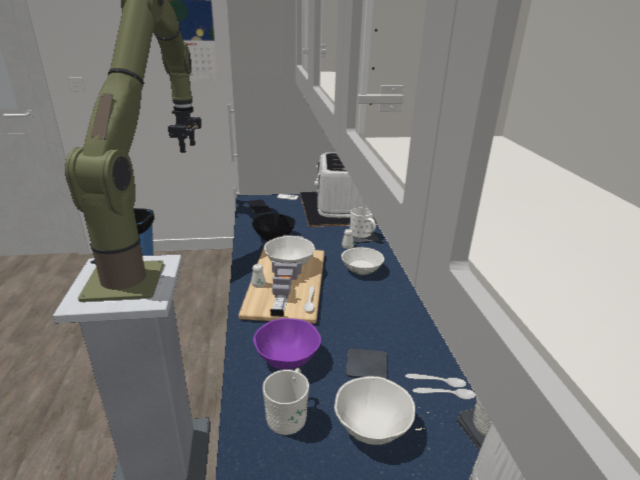

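The scene view shows the board around (310,280), with the white bowl clamped at (291,248) and the orange paddle at about (317,282). The black bowl (235,221), purple bowl (383,335) and white bowl (477,346) are not on the board, so they are not the one meant. The side view shows the same board at (287,283), with the white bowl at (289,252).

```bash
cat > h.py <<'E'
import numpy as np,cv2
def world(s,uv):
    uv=np.asarray(uv); z=s["z_map"][uv[:,1],uv[:,0]]
    p=np.linalg.inv(s["mtx"])@np.c_[uv,np.ones(len(uv))].T*z
    return (s["R"].T@(p-s["t"].reshape(3,1))).T[z>0]
def ray(s,uv):
    d=s["R"].T@np.linalg.inv(s["mtx"])@np.r_[uv,1]; return -s["R"].T@s["t"].ravel(),d/np.linalg.norm(d)
def onplane(s,uv,h):
    c,d=ray(s,uv); return c+d*(h-c[2])/d[2]
def tri(rs):
    A=sum(np.eye(3)-np.outer(d,d) for c,d in rs); b=sum((np.eye(3)-np.outer(d,d))@c for c,d in rs); return np.linalg.solve(A,b)
def mask(s,lo,hi,box):
    h=cv2.cvtColor(s["img"],cv2.COLOR_RGB2HSV); m=cv2.inRange(h,lo,hi); o=np.zeros_like(m)
    x0,y0,x1,y1=box; o[y0:y1,x0:x1]=m[y0:y1,x0:x1]; return o
def px(m): return np.argwhere(m>0)[:,::-1]
E
python3 - <<'E'
from h import *
rs=[]
for n,ob,bb in(("scene",(295,265,340,300),(240,215,375,340)),("side",(270,250,310,310),(235,235,335,325))):
    s=dict(np.load(n+".npz"))
    o=px(mask(s,(5,190,120),(18,255,255),ob)); print(n,"orange",len(o),o.mean(0) if len(o) else 0)
    if len(o):
        w=world(s,o);print(w.mean(0).round(4),w.min(0).round(3),w.max(0).round(3)); rs.append(ray(s,o.mean(0)))
    w=world(s,px(mask(s,(8,50,90),(25,189,255),bb))); w=w[abs(w[:,2]-.022)<.008]
    R=cv2.minAreaRect((w[:,:2]*1000).astype(np.float32)); print("board",len(w),np.median(w[:,2]),R,cv2.boxPoints(R).round(0).tolist())
    img=s["img"][bb[1]:bb[3],bb[0]:bb[2],::-1]; k=cv2.resize(img,None,fx=4,fy=4,interpolation=cv2.INTER_CUBIC); cv2.imwrite(f"pics/{n}c.png",k)
    # wide depth points: bar cap/bowl
    yy,xx=np.mgrid[bb[1]:bb[3],bb[0]:bb[2]]; W=world(s,np.c_[xx.ravel(),yy.ravel()]); W=W[(W[:,2]>.07)&(W[:,2]<.1)]
    print("high pts",len(W),W.min(0).round(3),W.max(0).round(3))
if len(rs)==2: print("tri",tri(rs).round(4))
E
python3 -c "
import cv2,numpy as np
a=cv2.imread('pics/scenec.png');b=cv2.imread('pics/sidec.png')
H=max(a.shape[0],b.shape[0]);c=np.zeros((H,a.shape[1]+b.shape[1],3),np.uint8);c[:a.shape[0],:a.shape[1]]=a;c[:b.shape[0],a.shape[1]:]=b
cv2.imwrite('pics/c1.png',cv2.resize(c,(800,int(H*800/c.shape[1]))))"
```

```text
scene orange 107 [316.54205607 280.26168224]
[ 0.4818 -0.1265  0.0546] [ 0.459 -0.15   0.016] [ 0.518 -0.103  0.065]
board 3386 0.020534971757867466 ((491.0492858886719, -69.66400146484375), (393.40179443359375, 211.46282958984375), 78.77436065673828) [[349.0, -242.0], [556.0, -283.0], [633.0, 103.0], [426.0, 144.0]]
high pts 757 [ 0.393 -0.191  0.07 ] [0.587 0.118 0.093]
side orange 0 0
board 2838 0.02181492200057198 ((491.94537353515625, -70.40937805175781), (394.870361328125, 209.99124145507812), 78.76110076904297) [[350.0, -244.0], [556.0, -285.0], [633.0, 103.0], [427.0, 144.0]]
high pts 812 [ 0.394 -0.192  0.07 ] [0.586 0.117 0.09 ]
```

View pics/c1.png

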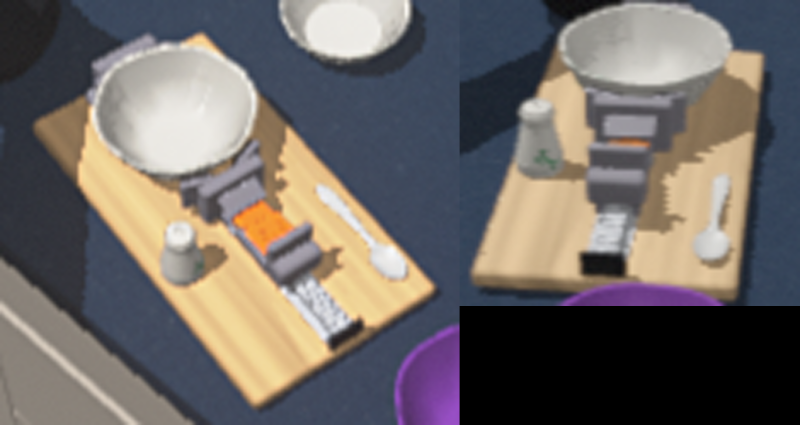

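The crop confirms the white bowl is clamped between the grey jaws on the board. The orange paddle sits behind the sliding jaw, with the thumb wall behind that. The board measures 393–395 x 210–211 mm with its top at about 21–22 mm, which matches the text. Next I compute the paddle position and the path.

```bash
python3 - <<'E'
from h import *
from scipy.spatial.transform import Rotation as Ro
s=dict(np.load("scene.npz")); t=dict(np.load("side.npz"))
B=np.array([.4915,-.070]);ex=np.array([-.195,-.981]);ey=np.array([.981,-.195])
o=px(mask(s,(5,190,120),(18,255,255),(295,265,340,300)))
P=np.array([onplane(s,u,.060)[:2] for u in o])-B
print("paddle board x,y range",(P@ex).min(),(P@ex).max(),(P@ey).min(),(P@ey).max(), onplane(s,o.mean(0),.06))
w=world(s,o);q=w[:,:2]-B; print("depth median",np.median(q@ex),np.median(q@ey),np.median(w[:,2]))
for n,c,bb in(("scene",s,(240,215,375,340)),("side",t,(235,235,335,325))):
    yy,xx=np.mgrid[bb[1]:bb[3],bb[0]:bb[2]]; W=world(c,np.c_[xx.ravel(),yy.ravel()]); b=np.c_[(W[:,:2]-B)@ex,(W[:,:2]-B)@ey,W[:,2]]
    k=b[(abs(b[:,1])<12)&(b[:,0]>-.01)] if 0 else b[(abs(b[:,1])<.012)&(b[:,0]>-.01)&(b[:,0]<.2)]
    for x in np.arange(-.01,.19,.01):
        z=k[(k[:,0]>=x)&(k[:,0]<x+.01),2]
        if len(z): print(round(x,2),len(z),z.max().round(3),end="; ")
    print()
goal=np.array([.485,-.12])
p=np.array([.1466,.6070]);R=Ro.from_quat([.1181,.993,-.0008,0])
# arc: 12 rows rotating tool +z
N=12;a0=np.arctan2(p[1],p[0]);a1=np.arctan2(goal[1],goal[0]);r0=np.hypot(*p);r1=np.hypot(*goal)
T=R
for i in range(N):
    a=a0+(a1-a0)*(i+1)/N;rr=r0+(r1-r0)*(i+1)/N;n=rr*np.array([np.cos(a),np.sin(a)])
    print(T.inv().apply(np.r_[n-p,0]).round(4)); p=n;T=T*Ro.from_rotvec([0,0,1.531/N])
print(p,np.degrees(np.arctan2(*T.as_matrix()[[1,0],0])))
E
```

```text
paddle board x,y range 0.040329655816214734 0.08175881428424409 -0.01941109763587047 0.016955000634564416 [ 0.47918631 -0.12898904  0.06      ]
depth median 0.05918770538891176 0.0011768671192744365 0.05535971769578796
-0.01 10 0.085; 0.0 12 0.081; 0.01 36 0.081; 0.02 25 0.067; 0.03 29 0.064; 0.04 14 0.055; 0.05 19 0.06; 0.06 16 0.061; 0.07 19 0.061; 0.08 4 0.062; 0.09 7 0.087; 0.1 39 0.093; 0.11 33 0.074; 0.12 50 0.07; 0.13 19 0.039; 0.14 23 0.042; 0.15 21 0.042; 0.16 23 0.039; 0.17 22 0.038; 0.18 17 0.044; 
-0.01 12 0.085; 0.0 15 0.08; 0.01 43 0.08; 0.02 25 0.07; 0.03 29 0.065; 0.04 3 0.053; 0.09 7 0.089; 0.1 72 0.09; 0.11 56 0.071; 0.12 59 0.068; 0.13 19 0.039; 0.14 15 0.041; 0.15 20 0.04; 0.16 18 0.039; 0.17 8 0.04; 0.18 25 0.044; 
[-0.0804 -0.0157  0.    ]
[-0.079  -0.0159  0.0001]
[-0.0776 -0.0161  0.0001]
[-0.0762 -0.0163  0.0001]
[-0.0747 -0.0165  0.0001]
[-0.0733 -0.0167  0.0001]
[-0.0719 -0.0168  0.0001]
[-0.0705 -0.017   0.0001]
[-0.069  -0.0171  0.0001]
[-0.0676 -0.0172  0.0001]
[-0.0662 -0.0173  0.0001]
[-0.0648 -0.0174  0.0001]
[ 0.485 -0.12 ] 78.71521105074103
```

Call:
{"api": "servo_tool", "payload": {"translation": [[-0.054,-0.0105,0],[-0.053,-0.0105,0],[-0.053,-0.0105,0],[-0.052,-0.0107,0],[-0.051,-0.0107,0],[-0.051,-0.0108,0],[-0.05,-0.011,0],[-0.05,-0.011,0],[-0.049,-0.011,0],[-0.048,-0.0112,0]], "turn": [[0,0,0.085],[0,0,0.085],[0,0,0.085],[0,0,0.085],[0,0,0.085],[0,0,0.085],[0,0,0.085],[0,0,0.085],[0,0,0.085],[0,0,0.085]], "grip": 0, "grip_force": 10}}

```text
clock: 1.35
tool_pos: [0.4924, 0.2366, 0.2384]
eef_rot: [0.518, 0.855, -0.0, 0.0]
contact_force: [1.0, 0.3, -0.6]
opening: 0.009
finger_force: 0.0
```

Call:
{"api": "servo_tool", "payload": {"translation": [[-0.048,-0.0112,0],[-0.047,-0.0113,0],[-0.047,-0.0113,0],[-0.046,-0.0115,0],[-0.045,-0.0115,0],[-0.045,-0.0115,0],[-0.044,-0.0116,0],[-0.043,-0.0116,0],[0,0,0],[0,0,0]], "turn": [[0,0,0.085],[0,0,0.085],[0,0,0.085],[0,0,0.085],[0,0,0.085],[0,0,0.085],[0,0,0.085],[0,0,0.085],[0,0,0],[0,0,0]]}}

```text
clock: 2.6
tool_pos: [0.4724, -0.1288, 0.2385]
eef_rot: [0.773, 0.635, 0.0, -0.0]
contact_force: [0.6, 0.1, -0.5]
opening: 0.007
finger_force: 0.0
```

```bash
python3 - <<'E'
from plant import r, optics
from h import *
s=optics.snapshot("wrist"); np.savez("w1.npz",**s); cv2.imwrite("pics/w1.png",s["img"][:,:,::-1])
st=r.get_state(); print(st["clock"],st["tool_pos"],st["eef_rot"],st["contact_force"],st["opening"])
from scipy.spatial.transform import Rotation as Ro
print(Ro.from_quat(st["eef_rot"]).as_matrix().round(3))
B=np.array([.4915,-.070]);ex=np.array([-.195,-.981]);ey=np.array([.981,-.195])
o=px(mask(s,(5,190,120),(18,255,255),(0,0,640,480))); print(len(o))
if len(o):
    w=world(s,o); q=w[:,:2]-B; a=q@ex;b=q@ey
    for v in(a,b,w[:,2]): print(np.percentile(v,[1,50,99]).round(4))
    sc=dict(np.load("scene.npz")); os_=px(mask(sc,(5,190,120),(18,255,255),(295,265,340,300)))
    f=lambda m:np.array([*cv2.minAreaRect(m.astype(np.float32))[0]])
    print("tri",tri([ray(s,f(o)),ray(sc,f(os_))]))
E
```

```text
2.65 [ 0.47265956 -0.12825324  0.23852641] [ 7.72119603e-01  6.35477019e-01  3.62699245e-04 -3.82247482e-04] [-0.3704927   0.83304744 -0.62988519] 0.0038472563288519225
[[ 0.192  0.981  0.   ]
 [ 0.981 -0.192  0.001]
 [ 0.001 -0.    -1.   ]]
2656
[0.0369 0.0657 0.0939]
[-0.0182  0.0007  0.0197]
[0.0514 0.0588 0.063 ]
tri [ 0.47818853 -0.13121077  0.06416034]
```

View pics/w1.png

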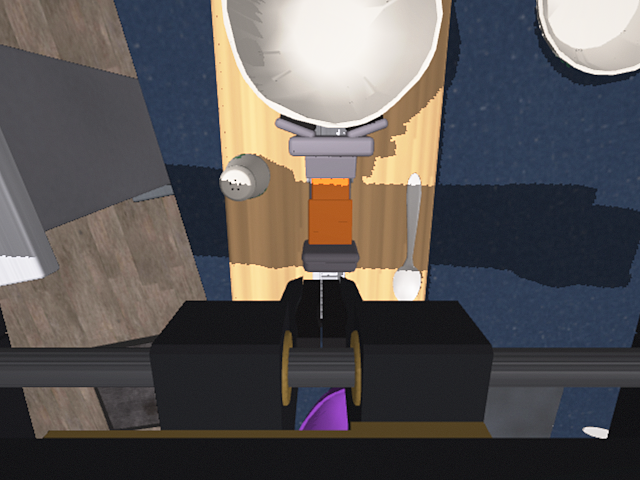

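The wrist view shows the narrow lever neck at rows 178–200 and the 40 mm wide paddle at rows 200–245, centred at about (330,222). The thumb wall is at rows 245–270, the shaker at (244,177) and the spoon at (410,240), both clear. I'll measure the paddle itself, without the neck.

```bash
python3 - <<'E'
from h import *
s=dict(np.load("w1.npz"));B=np.array([.4915,-.070]);ex=np.array([-.195,-.981]);ey=np.array([.981,-.195])
o=px(mask(s,(5,190,60),(18,255,255),(0,195,640,260)))
for v in (180,190,198,202,210,222,235,243,247,252,258,265,272):
    w=world(s,[[u,v] for u in range(322,338)]); m=np.median(w,0); q=m[:2]-B; print(v,(q@ex).round(4),(q@ey).round(4),m[2].round(4))
for v in(215,235):
    k=o[o[:,1]==v]; w=world(s,k); q=(w[:,:2]-B)@ey; print(v,k[:,0].min(),k[:,0].max(),q.min(),q.max())
tcp=np.array([.4725,-.1285])-B; print("tcp board",tcp@ex,tcp@ey)
E
```

```text
180 0.0379 0.0002 0.0522
190 0.0465 0.0002 0.0546
198 0.0533 0.0002 0.0564
202 0.0568 0.0003 0.0575
210 0.0638 0.0003 0.058
222 0.0744 0.0003 0.0609
235 0.0866 0.0004 0.0615
243 0.0939 0.0004 0.062
247 0.0945 0.0002 0.0718
252 0.0947 -0.0 0.0847
258 0.0989 -0.0001 0.0882
265 0.1125 0.0004 0.0695
272 0.1333 0.0013 0.0353
215 309 351 -0.018213691573564814 0.01983392884126354
235 309 350 -0.018306544192090407 0.019013174810367836
tcp board 0.0610935 -0.0072315000000000166
```

Call:
{"api": "servo_tool", "payload": {"translation": [[-0.008,0.004,0.02],[-0.008,0.004,0.03],[0,0,0.03],[0,0,0.03],[0,0,0.03],[0,0,0.02],[0,0,0],[0,0,0]], "turn": [[0,0,0],[0,0,0],[0,0,0],[0,0,0],[0,0,0],[0,0,0],[0,0,0],[0,0,0]]}}

```text
clock: 3.65
tool_pos: [0.4777, -0.1461, 0.0792]
eef_rot: [0.772, 0.635, 0.0, 0.0]
contact_force: [-0.3, -0.4, -0.3]
opening: 0.006
finger_force: 0.0
```

```bash
python3 - <<'E'
from plant import r, optics
import numpy as np,cv2
s=optics.snapshot("wrist"); a=s["img"][100:400,160:500]; t=optics.snapshot("side")["img"][225:335,220:345]
a=cv2.resize(a,(400,353));t=cv2.resize(t,(400,353),interpolation=cv2.INTER_CUBIC)
cv2.imwrite("pics/w2.png",np.hstack([a,t])[:,:,::-1])
st=r.get_state(); p=st["tool_pos"][:2]-np.array([.4915,-.070]); print(st["clock"],st["tool_pos"],p@[-.195,-.981],p@[.981,-.195],st["contact_force"])
E
```

```text
3.75 [ 0.47772589 -0.14657815  0.07956601] 0.0778091110313639 0.0014203409298231514 [-0.11408633 -0.04761821 -0.06414301]
```

View pics/w2.png

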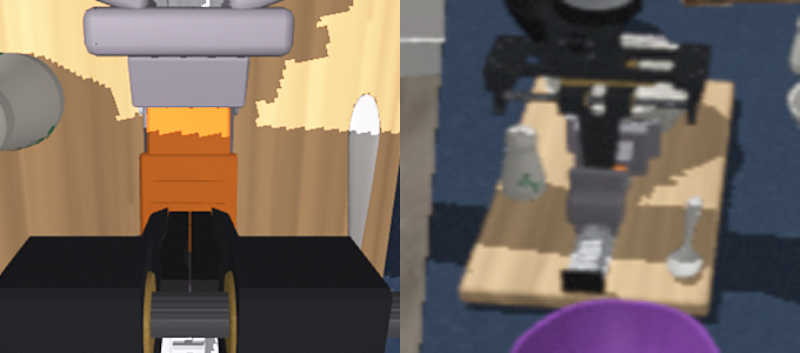

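The left picture shows the closed fingertips above the rear half of the paddle, centred at about (190,210), with the spoon and shaker clear. Now I press.

Call:
{"api": "servo_tool", "payload": {"translation": [[0,0,0.008],[0,0,0.008],[0,0,0.004],[0,0,0.003],[0,0,0.003],[0,0,0.002],[0,0,0],[0,0,0]], "turn": [[0,0,0],[0,0,0],[0,0,0],[0,0,0],[0,0,0],[0,0,0],[0,0,0],[0,0,0]]}}

```text
clock: 4.75
tool_pos: [0.4768, -0.1475, 0.051]
eef_rot: [0.773, 0.634, -0.0, 0.0]
contact_force: [-1.2, -2.6, 7.1]
opening: 0.003
finger_force: 3.1
```

Call:
{"api": "servo_tool", "payload": {"translation": [[0,0,0.002],[0,0,0.001],[0,0,0],[0,0,0]], "turn": [[0,0,0],[0,0,0],[0,0,0],[0,0,0]]}}

```text
clock: 5.25
tool_pos: [0.4769, -0.1478, 0.0493]
eef_rot: [0.773, 0.634, 0.0, 0.001]
contact_force: [-2.5, -2.1, 19.4]
opening: 0.007
finger_force: 10.0
```

Call:
{"api": "servo_tool", "payload": {"translation": [[-0.003,0,0],[-0.005,0,0],[-0.006,0,0],[-0.007,0,0],[-0.007,0,0],[-0.006,0,0],[0,0,0]], "turn": [[0,0,0],[0,0,0],[0,0,0],[0,0,0],[0,0,0],[0,0,0],[0,0,0]]}}

```text
clock: 6.12
tool_pos: [0.4704, -0.18, 0.0492]
eef_rot: [0.773, 0.634, 0.001, 0.0]
contact_force: [-2.5, -0.2, 20.3]
opening: 0.003
finger_force: 9.8
```

```bash
cat > jaw.py <<'E'
from plant import r, optics
from h import *
B=np.array([.4915,-.070]);ex=np.array([-.195,-.981]);ey=np.array([.981,-.195])
def prof(c,bb):
    yy,xx=np.mgrid[bb[1]:bb[3],bb[0]:bb[2]]; W=world(c,np.c_[xx.ravel(),yy.ravel()]); b=np.c_[(W[:,:2]-B)@ex,(W[:,:2]-B)@ey,W[:,2]]
    k=b[(abs(b[:,1])<.02)&(b[:,0]>.0)&(b[:,0]<.21)]
    return {round(float(x),2):float(np.median(z).round(3)) for x in np.arange(0,.21,.01) if len(z:=k[(k[:,0]>=x)&(k[:,0]<x+.01),2])>3}
s=optics.snapshot("side"); print(prof(dict(np.load("side.npz")),(235,235,335,325))); print(prof(s,(235,235,335,325)))
st=r.get_state(); p=st["tool_pos"][:2]-B; print(st["clock"],st["tool_pos"],p@ex,p@ey,st["contact_force"],st["contact_force"][:2]@ex)
E
python3 jaw.py
```

```text
{0.0: 0.077, 0.01: 0.069, 0.02: 0.063, 0.03: 0.058, 0.04: 0.051, 0.09: 0.084, 0.1: 0.076, 0.11: 0.059, 0.12: 0.053, 0.13: 0.027, 0.14: 0.026, 0.15: 0.03, 0.16: 0.036, 0.17: 0.039, 0.18: 0.03, 0.19: 0.03}
{0.03: 0.078, 0.04: 0.066, 0.05: 0.062, 0.06: 0.052, 0.08: 0.037, 0.09: 0.165, 0.1: 0.121, 0.11: 0.095, 0.12: 0.099, 0.13: 0.148, 0.14: 0.196, 0.15: 0.058, 0.16: 0.036, 0.17: 0.038, 0.18: 0.034, 0.19: 0.03}
6.175 [ 0.4704288  -0.1800514   0.04924118] 0.11206930731962665 0.0007891802617337544 [-1.55965809  0.84318471 19.14985892] -0.5230308763824294
```

The jaw is following. I'll continue to just short of the stop.

Call:
{"api": "servo_tool", "payload": {"translation": [[-0.004,0,0],[-0.007,0,0],[-0.007,0,0],[-0.007,0,0],[-0.007,0,0],[-0.006,0,0],[-0.006,0,0],[-0.004,0,0],[0,0,0],[0,0,0]], "turn": [[0,0,0],[0,0,0],[0,0,0],[0,0,0],[0,0,0],[0,0,0],[0,0,0],[0,0,0],[0,0,0],[0,0,0]]}}

```text
clock: 7.42
tool_pos: [0.4611, -0.2269, 0.0493]
eef_rot: [0.773, 0.635, 0.0, 0.0]
contact_force: [-1.9, -0.1, 19.2]
opening: 0.006
finger_force: 9.6
```

Call:
{"api": "servo_tool", "payload": {"translation": [[-0.003,0,0],[-0.003,0,0],[-0.003,0,0],[0,0,0],[0,0,0]], "turn": [[0,0,0],[0,0,0],[0,0,0],[0,0,0],[0,0,0]]}}

```text
clock: 8.05
tool_pos: [0.4604, -0.2307, 0.049]
eef_rot: [0.771, 0.636, 0.003, -0.002]
contact_force: [-0.5, 10.6, 19.8]
opening: 0.01
finger_force: 10.6
```

```bash
python3 jaw.py
```

```text
{0.0: 0.077, 0.01: 0.069, 0.02: 0.063, 0.03: 0.058, 0.04: 0.051, 0.09: 0.084, 0.1: 0.076, 0.11: 0.059, 0.12: 0.053, 0.13: 0.027, 0.14: 0.026, 0.15: 0.03, 0.16: 0.036, 0.17: 0.039, 0.18: 0.03, 0.19: 0.03}
{0.09: 0.074, 0.1: 0.061, 0.11: 0.052, 0.12: 0.039, 0.13: 0.026, 0.14: 0.165, 0.15: 0.155, 0.16: 0.097, 0.17: 0.094, 0.18: 0.145, 0.19: 0.194, 0.2: 0.212}
8.1 [ 0.46043764 -0.23068331  0.04898791] 0.16368749110880576 0.0008610666697793514 [-0.11360878 10.4200184  19.98570965] -10.199884339867868
```

Call:
{"api": "servo_tool", "payload": {"translation": [[-0.003,0,0],[-0.002,0,0],[0,0,0],[0,0,0]], "turn": [[0,0,0],[0,0,0],[0,0,0],[0,0,0]]}}

```text
clock: 8.6
tool_pos: [0.4604, -0.2307, 0.049]
eef_rot: [0.77, 0.638, 0.004, -0.005]
contact_force: [2.5, 20.2, 23.6]
opening: 0.003
finger_force: 17.4
```

That is a firm end stop: the tool did not move and the force rose to 20 N. I'll relax the push partly, so the jaw isn't dragged back, then lift straight up.

Call:
{"api": "servo_tool", "payload": {"translation": [[0.003,0,0],[0.003,0,0],[0,0,0]], "turn": [[0,0,0],[0,0,0],[0,0,0]]}}

```text
clock: 8.98
tool_pos: [0.4605, -0.2307, 0.049]
eef_rot: [0.771, 0.636, 0.002, -0.002]
contact_force: [-0.4, 8.6, 19.4]
opening: 0.003
finger_force: 9.2
```

Call:
{"api": "servo_tool", "payload": {"translation": [[0,0,-0.003],[0,0,-0.003],[0,0,-0.004],[0,0,-0.004],[0,0,-0.004],[0,0,-0.004],[0,0,0]], "turn": [[0,0,0],[0,0,0],[0,0,0],[0,0,0],[0,0,0],[0,0,0],[0,0,0]]}}

```text
clock: 9.85
tool_pos: [0.4595, -0.2306, 0.0691]
eef_rot: [0.772, 0.636, 0.001, -0.003]
contact_force: [1.0, 6.9, 0.5]
opening: 0.005
finger_force: 3.5
```

Call:
{"api": "servo_tool", "payload": {"translation": [[0.004,0,0],[0.004,0,0],[0,0,-0.01],[0,0,-0.03],[0,0,-0.04],[0,0,-0.04],[0,0,-0.04],[0,0,0]], "turn": [[0,0,0],[0,0,0],[0,0,0],[0,0,0],[0,0,0],[0,0,0],[0,0,0],[0,0,0]]}}

```text
clock: 10.85
tool_pos: [0.4626, -0.2286, 0.2331]
eef_rot: [0.773, 0.634, 0.002, 0.003]
contact_force: [0.1, -0.2, -0.1]
opening: 0.005
finger_force: 0.0
```

```bash
python3 jaw.py; python3 - <<'E'
from plant import optics
import numpy as np,cv2
from h import *
B=np.array([.4915,-.070]);ex=np.array([-.195,-.981])
s=optics.snapshot("wrist"); t=optics.snapshot("scene")["img"][205:345,230:380]
for v in range(60,330,8):
    w=world(s,[[u,v] for u in range(322,338)])
    if len(w): m=np.median(w,0); print(v,((m[:2]-B)@ex).round(4),m[2].round(4),end="; ")
cv2.imwrite("pics/f.png",np.hstack([cv2.resize(s["img"],(400,300)),cv2.resize(t,(320,300),interpolation=cv2.INTER_CUBIC)])[:,:,::-1])
E
```

```text
{0.0: 0.077, 0.01: 0.069, 0.02: 0.063, 0.03: 0.058, 0.04: 0.051, 0.09: 0.084, 0.1: 0.076, 0.11: 0.059, 0.12: 0.053, 0.13: 0.027, 0.14: 0.026, 0.15: 0.03, 0.16: 0.036, 0.17: 0.039, 0.18: 0.03, 0.19: 0.03}
{0.0: 0.037, 0.01: 0.038, 0.07: 0.075, 0.08: 0.078, 0.09: 0.07, 0.1: 0.061, 0.11: 0.057, 0.12: 0.053, 0.16: 0.247, 0.17: 0.242, 0.18: 0.075, 0.19: 0.035, 0.2: 0.056}
10.9 [ 0.46148935 -0.22794672  0.23134759] 0.16079781307749183 0.0013591600098753326 [-0.41301296  0.78085576 -0.2301568 ] -0.6854819740150165
60 0.0366 0.0304; 68 0.0428 0.0304; 76 0.0494 0.0316; 84 0.0557 0.0265; 92 0.0623 0.0304; 100 0.0689 0.0361; 108 0.0756 0.0367; 116 0.0833 0.0784; 124 0.0892 0.0781; 132 0.0955 0.0662; 140 0.1018 0.0644; 148 0.1084 0.0608; 156 0.1157 0.0518; 164 0.1224 0.0532; 172 0.129 0.0549; 180 0.1357 0.0575; 188 0.1425 0.0584; 196 0.1493 0.0587; 204 0.1564 0.0599; 212 0.1629 0.0617; 220 0.1702 0.0618; 228 0.175 0.0712; 236 0.1771 0.0873; 244 0.1897 0.0697; 252 0.1977 0.0684; 260 0.2303 0.0004; 268 0.2399 0.0004; 276 0.2496 0.0004; 284 0.1527 0.2367; 292 0.1525 0.2445; 300 0.1525 0.2513; 308 0.153 0.2573; 316 0.1527 0.2635; 324 0.1527 0.2687;
```

View pics/f.png

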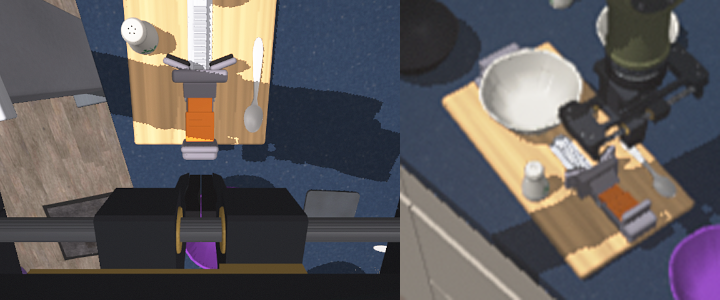

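The picture shows the jaw at the board's end with the bowl standing free and the spoon and shaker in place. The thumb wall moved from 94.5 to 175 mm, so the jaw travelled 80 mm. The paddle is back up at about 61 mm.

```bash
python3 -c "
from plant import r
print(r.finish_job())"
```

```text
the job is handed in; nothing more can be done
None
```

The clamp is open and the job is handed in: the jaw was pushed 80 mm to its end stop, the paddle sprang back up, and in the last pictures the bowl stands free with the spoon and shaker still in place.

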